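# Fit the trimming chuck to the table-top potter's wheel

### The arm

A 6-joint arm with a two-finger parallel gripper is mounted at the origin on the work surface. World frame = base frame: x ahead of the robot, y to its left, z up, the work surface at z = 0. Lengths are in mm, angles in degrees, forces in N, time in s.
With the tool pointing down it reaches from about 300 to 850 mm from the base axis. Payload 4.2 kg.
Tool frame: the origin (TCP) lies at the very end of the fingers, on their centre line; the grasp point (between the pads) lies 19 mm behind it (env.grasp_offset is the distance from the TCP to the grasp point, in mm); z points along the fingers, y is the line along which they close (so a half turn about z gives the same grasp; the last joint's range is limited). The gripper opens to 91 mm and grips with 3 to 60 N. Pads are 32 mm wide; open, the fingers measure 118 mm over their backs; the gripper's body (76 mm by 178 mm) begins 60 mm behind the grasp point.
Start: joints at [75.172, 18.312, 89.639, -0, 72.044, -1.146], TCP at [136.01, 558.699, 213.976] pointing down, gripper open.
Joint ranges: [-177.97, 177.97], [-48.28, 115.42], [12.27, 149.76], [-77.06, 257.06], [2.81, 150.46], [-146.56, 146.56]. Speed limits (degrees/s): [147.25, 147.25, 180, 180, 180, 180].

### API

Orientations are given as [roll, pitch, yaw] about the fixed x, y, z axes, in that order (R = Rz(yaw) Ry(pitch) Rx(roll)).
In Python, from workcell import env gives the robot as it stands. The module is installed in compiled form; this text tells all that it offers.
- The arm moves only by the tool send_rows, never from a script. Its argument "motion" is a list of rows, each an object of numbers: "tx", "ty", "tz": the shift along the tool's x, y, z in units of 500 mm (1.0 is 500 mm); "rx", "ry", "rz": the turn, a rotation vector about the tool's x, y, z in units of 30 degrees (1.0 is 30 degrees); "gripper": the closure, from -1 (fully open) to 1 (shut). In form: [{"tx": .., "ty": .., "tz": .., "rx": .., "ry": .., "rz": .., "gripper": ..}, ...]. A call has 1 to 12 rows; each row shifts and turns the commanded pose from where the row before left it, along the tool's axes as they then stand; what a row does not reach is not made up. A row lasts 1/8 s, in which the tool goes at most 62.5 mm and 10.7 degrees, less where a joint would pass 70% of its speed; a pose out of reach is approached as far as the arm can. A call with a number of a shift or a turn outside -1 to 1 is refused whole. A call with a gripper value outside its range is refused whole. The fingers move at their own pace and stop on an object; "grip_force" is the grip in N (left out, the last holds). Time passes only in rows, so rows that do not move let the fingers close. It gives the time, the measured TCP pose, the force, the opening and the grip force at its end, in the units of the state.
- env.state(): the state, without advancing time (a new reading comes with each control period).
- env.grab_frame(name): name is "side" or "top"; returns a dict with "frame" (480x640x3 uint8, red, green, blue), "vertical_fov" (degrees; the focal length in pixels is half the picture's height over the tangent of half this angle, whatever the lens; pixels are square), "cx", "cy" (the principal point, pixels), "rvec" (rotation vector, rad) and "tvec" (3), from world to camera coordinates, as OpenCV has them. Camera axes: x right, y down, z forward; pixel columns grow to the right and rows downward; lengths in mm; the calibration is good to about 2 mm. A picture is of the moment at which its call begins. There is no depth.
- env.job_done(): hands the job in; it is judged then, once.
The state is a dict: "time_s": time; "qpos": joint angles; "qvel": joint speeds; "effort": joint torques, N m; "ee_pos": TCP position; "ee_rot": TCP orientation; "force": force on the tool from outside, world axes, zero at the start; "torque": the same for the moment, N m; "gripper_width": finger opening in mm; "gripper_force": force on a finger pad.
Only numpy, scipy, OpenCV 4.12 (cv2) and the standard library are available. Lean on these libraries where they do the work, as an engineer would, in place of code of your own. Each camera call takes 0.05 s, during which the arm holds its last target. There are 200 camera calls.

### The job

Get the wheel ready for trimming the small bowls: slip the grey splash collar over the steel spindle boss, flange down, so that it lies flat on the floor of the pan. Then take the narrow trimming chuck out of the rack, push its keyed shank into the boss, turning it until the key slips into the keyway, and press it fully home; finish while still gripping the chuck and pressing it down firmly, without letting go, so that I can tighten the grub screw. Leave the wide chuck in the rack and the raw clay bowls where they stand.

Things in the scene. Friction and masses are not known exactly. Their poses are not given: they have to be found in the camera images.
- wheel: Table-top potter's wheel, fixed: white housing 300 x 260 mm, with a round black splash pan on top, 216 mm across inside, its rim 138 mm above the table. Origin on the table under the spindle axis, z up. The pan's flat floor is 108 mm above the table.
- hub: Steel spindle boss at the pan's centre: upright cylinder, 38 mm in diameter, 34 mm tall above the pan's floor, with an 18 mm bore, 40 mm deep. Origin at the centre of the bore's mouth, on the flat top face; z up; x points to the keyway. It sits on a stiff gear: turning it takes 0.5 N m, light rubbing does not. It can take 25 N; the wanted final press is about 15 N.
- keyway (a point): Point in the mouth of the keyway, at the boss's top face, 11 mm from its axis. The keyway is a slot 8 mm wide in the side of the bore, reaching 13.5 mm from the axis, open at the top and as deep as the bore.
- collar: Grey plastic splash collar, a flanged ring 24 mm tall, 90 g: flange of 76 mm diameter and 5 mm thick at the bottom, above it a round neck of 52 mm outer diameter to grip by; the hole of 43 mm goes right through. Origin at the centre of its underside, z up.
- chuck: The narrow trimming chuck, to be fitted, about 350 g: flange 84 mm in diameter, 8 mm thick; above it a round post 44 mm in diameter, 40 mm tall, to grip by, topped by a black rubber pad, 38 mm across, 4 mm thick. It starts with the flange on the rack, the shank in one of its holes. Origin at the centre of the flange's underside, z up, x towards the key. Home, this underside lies on the boss's top.
- shank_tip (a point): Lower end of the narrow chuck's round steel shank, 32 mm below the flange. The shank is 16 mm in diameter, chamfered at the tip.
- key (a point): Middle of the lower end of the key on that shank, 20 mm below the flange, 10 mm from the axis. The key is 6 mm wide, reaches 12 mm from the axis and runs up to 2 mm below the flange, so 12 mm of shank enter the bore before the key meets the boss. A small steel pin, 7 mm thick and 7 mm tall, stands on the flange right above the key, 34 mm from the axis.
- wide_chuck: The other trimming chuck, to be left in the rack: same flange and shank, but a wider and lower post, 66 mm in diameter and 26 mm tall. Origin as for the narrow chuck.
- rack: Wooden rack, fixed: board 270 mm (x) by 110 mm (y), its top 55 mm above the table, with two holes of 35 mm, 65 mm either side of the centre along x. Origin on the table under its centre. Either chuck may be in either hole.
- bowl_a: Raw clay bowl, black, 90 mm across and 34 mm tall, near the collar; not to be disturbed. Origin at the centre of its foot.
- bowl_b: Another such bowl, to the left; not to be disturbed.
- bowl_c: Another such bowl, to the right; not to be disturbed.
Things that resemble listed ones, but are neither listed nor needed, are in the scene too. Leave any purple look-alike of the collar alone. Leave any blue look-alike of the chuck alone.

How it is judged:
By the outcome, as a careful person would: the job done as asked, in the order asked, and still so for the second after the job is handed in, while the arm keeps its last pose, push and grip.
It also fails if it takes over 72 s, if anything falls off the work surface, if the arm or the gripper's body presses on something with over 40 N, if the wrist force passes 120 N, or if a joint passes its speed limit or range.

## Working session

There is one attempt and no reset: what is moved stays moved. The work goes in short steps, Python scripts to look and compute and a tool call to move; the robot and the scene stay as the last step left them, time stands still between calls to the robot, and variables do not carry over. Pictures are saved under pics/ and viewed, at most 10 in all, crops included, and the job is handed in when it is done.

Besides the shell and the picture viewer there is one more tool, called after "Request:" as name(argument=value, ...), one argument or row to a line, values as JSON. send_rows: Moves the arm, as the interface text tells. Shifts and turns lie within -1 to 1; 1 stands for 500 mm of shift or 30 degrees of turn. Its arguments: {"type":"object","properties":{"motion":{"type":"array"},"grip_force":{"type":"number"}},"required":["motion"]}

```bash
mkdir -p pics
cat > h.py <<'E'
import numpy as np, cv2
from workcell import env
def grab(n):
    f=env.grab_frame(n); R=cv2.Rodrigues(np.array(f["rvec"],float))[0]; t=np.array(f["tvec"],float).ravel()
    fl=240/np.tan(np.radians(f["vertical_fov"])/2)
    return f["frame"],(R,t,fl,f["cx"],f["cy"])
def ray(c,u,v):
    R,t,fl,cx,cy=c; d=R.T@np.array([(u-cx)/fl,(v-cy)/fl,1]); return -R.T@t,d
def onz(c,u,v,z):
    o,d=ray(c,u,v); return o+d*(z-o[2])/d[2]
def proj(c,p):
    R,t,fl,cx,cy=c; q=R@np.array(p,float)+t; return q[:2]/q[2]*fl+[cx,cy]
def save(n,im): cv2.imwrite("pics/"+n,cv2.cvtColor(im,cv2.COLOR_RGB2BGR))
E
python3 - <<'E'
from h import *
for n in("top","side"):
    im,c=grab(n); save(n+"0.png",im); print(n,(-c[0].T@c[1]).round(),c[0][2].round(2),c[2:])
s=env.state(); print({k:np.round(v,2) for k,v in s.items()})
E
```

```text
top [ 224.  -37. 1081.] [ 0.2   0.02 -0.98] (np.float64(440.0062832422118), 321.05798551137985, 246.20549840554213)
side [-218. -889. 1030.] [ 0.46  0.61 -0.65] (np.float64(490.76057496792424), 314.78408653861544, 236.7863490548745)
{'time_s': np.float64(0.1), 'qpos': array([75.17, 18.35, 89.7 , -0.  , 72.04, -1.15]), 'qvel': array([-0.  , -0.05, -0.08, -0.04,  0.02, -0.02]), 'effort': array([-0.000e+00, -4.133e+01, -2.325e+01,  7.000e-02,  4.000e-02,
       -0.000e+00]), 'ee_pos': array([135.89, 558.24, 213.2 ]), 'ee_rot': array([-179.91,   -0.  ,  166.32]), 'force': array([ 0.86,  0.82, -0.43]), 'torque': array([-0.03, -0.01,  0.03]), 'gripper_force': np.float64(0.0), 'gripper_width': np.float64(91.58)}
```

View pics/top0.png

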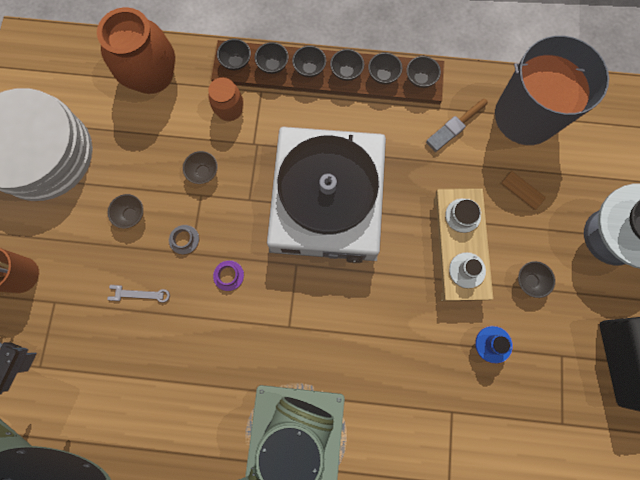

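View pics/side0.png

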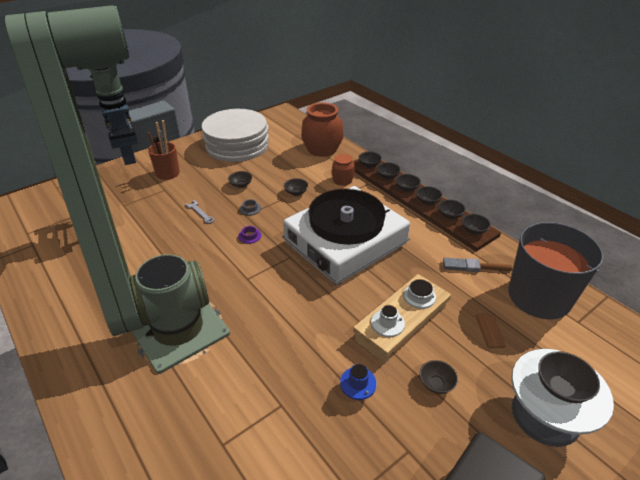

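The top view shows the collar at about (184,239), the hub at (328,183), and the rack with the narrow chuck at (467,269) and the wide one at (464,213). I'll zoom in on these in both views.

Run:
```python
from h import *
def crop(im,u,v,w=32,s=266): return cv2.resize(im[v-w:v+w,u-w:u+w],(s,s),interpolation=cv2.INTER_CUBIC)
t,ct=grab("top"); s,cs=grab("side")
save("m1.png",np.vstack([np.hstack([crop(t,184,239),crop(t,328,183),crop(t,467,269)]),np.hstack([crop(s,250,207),crop(s,347,213),crop(s,388,318)])]))
print("hub",onz(ct,328,178,142),onz(cs,347,208,142));print("collar",onz(ct,184,237,24),onz(cs,250,205,24));print("chuck",onz(ct,472,268,107),onz(cs,389,310,107))
```

```text
hub [578.36406231 -14.16657546 142.        ] [575.90269744 -10.50007147 142.        ]
collar [432.86531841 326.5620133   24.        ] [429.40530126 323.40276454  24.        ]
chuck [ 413.43099622 -355.43275758  107.        ] [ 417.44846054 -358.50003113  107.        ]
```

View pics/m1.png

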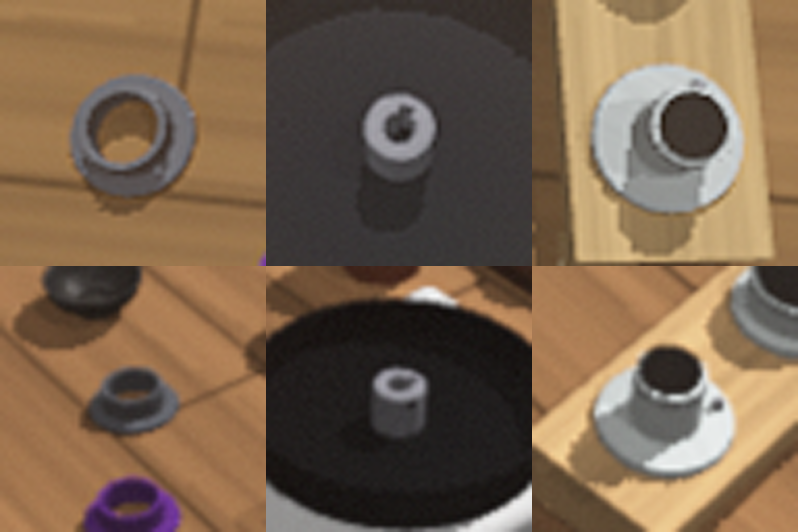

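The collar is seen from above with its ring at crop (125,130) and flange at (132,135). The hub's keyway notch, at (404,104), points away from the robot. The narrow chuck's pin shows at top-crop (698,82) and side-crop (716,405). Next I'll fit these accurately.

```bash
cat > m.py <<'E'
from h import *
def blob(im,u,v,w,f,hull=True):
    c=im[v-w:v+w,u-w:u+w]; c=cv2.resize(c,None,fx=4,fy=4,interpolation=cv2.INTER_CUBIC)
    m=f(c.astype(int)).astype(np.uint8); m=cv2.morphologyEx(m,cv2.MORPH_OPEN,np.ones((3,3)))
    cs=cv2.findContours(m,cv2.RETR_EXTERNAL,cv2.CHAIN_APPROX_NONE)[0]
    cs=max(cs,key=cv2.contourArea); h=cv2.convexHull(cs)
    e=cv2.fitEllipse(h)
    g=lambda p:((p[0]+.5)/4-.5+u-w,(p[1]+.5)/4-.5+v-w)
    return g(e[0]),np.array(e[1])/4,[g(p) for p in cs[:,0]]
sat=lambda c:c.max(2)-c.min(2)
def tri(a,pa,b,pb):
    o1,d1=ray(a,*pa);o2,d2=ray(b,*pb); s=np.linalg.lstsq(np.c_[d1,-d2],o2-o1,rcond=None)[0]
    p,q=o1+s[0]*d1,o2+s[1]*d2; return (p+q)/2,np.linalg.norm(p-q)
E
python3 - <<'E'
from m import *
t,ct=grab("top"); s,cs=grab("side")
def both(n,pt,ps,w,f,g,z):
    a=blob(t,*pt,w,f);b=blob(s,*ps,w,g)
    print(n,np.round(a[0],1),a[1].round(1),np.round(b[0],1),b[1].round(1),onz(ct,*a[0],z).round(1),onz(cs,*b[0],z).round(1),tri(ct,a[0],cs,b[0]))
    return a,b
br=lambda th:(lambda c:(c.min(2)>th))
gr=lambda c:(sat(c)<28)&(c.min(2)>55)
both("hubtop",(328,180),(347,211),14,br(125),br(105),142)
both("collarflange",(184,239),(250,207),22,lambda c:(sat(c)<35),lambda c:sat(c)<28,3)
pad=lambda c:(c.max(2)<85)
both("pad",(474,266),(389,311),12,pad,pad,107)
both("chuckfl",(467,270),(388,320),22,lambda c:(sat(c)<45),lambda c:(sat(c)<45),61)
save("m2.png",np.vstack([np.hstack([cv2.resize(i[v-14:v+14,u-14:u+14],(380,290),interpolation=cv2.INTER_NEAREST) for i,u,v in((t,328,180),(s,347,211))]),np.hstack([cv2.resize(i[v-22:v+22,u-22:u+22],(380,290),interpolation=cv2.INTER_NEAREST) for i,u,v in((t,184,239),(s,388,318))])]))
pin=onz(ct,474.9,256.7,66),onz(cs,400.3,319.4,66);print(pin)
E
```

```text
hubtop [327.7 181.1] [15.2 16.3] [346.8 209.2] [ 7.6 12.4] [570.9 -14.2 142. ] [571.6 -14.7 142. ] (array([571.40099155, -14.35381955, 141.71095306]), np.float64(0.8333925518362063))
collarflange [183.5 239.3] [28.9 31. ] [249.6 207.3] [15.9 21.9] [431.1 334.    3. ] [434.8 338.4   3. ] (array([430.59281591, 331.77524915,   8.74604602]), np.float64(1.2719708911511938))
pad [473.3 266.9] [15.5 16. ] [388.8 310.8] [11.1 14.5] [ 416.3 -358.3  107. ] [ 415.2 -360.   107. ] (array([ 416.63537856, -358.88379443,  105.03668818]), np.float64(0.2246383686331053))
chuckfl [466.9 270.1] [35.9 37.6] [387.4 321.5] [31.6 34. ] [ 416.2 -358.8   61. ] [ 419.2 -357.2   61. ] (array([ 416.50813963, -358.46880121,   63.71511559]), np.float64(1.7383372623585935))
(array([ 448.94838313, -374.64803496,   66.        ]), array([ 446.34901611, -375.04358748,   66.        ]))
```

View pics/m2.png

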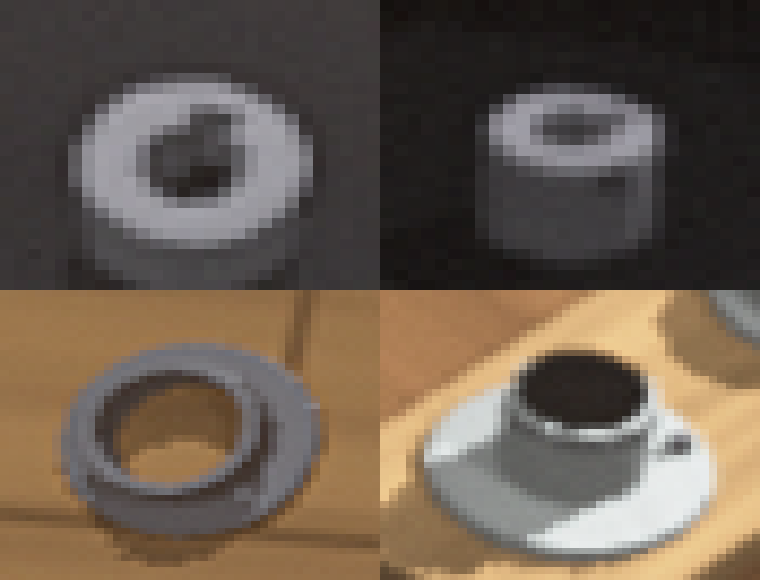

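The hub is at (571,-14), the collar at about (431,332), and the chuck at (416,-359) with its key at about -27° yaw. The keyway points to about -16°. I'll grasp the collar twice, the second time turned 90°, so the gripper centres it on both axes.

Request:
send_rows(
  motion=[
    {"rz": -0.228, "gripper": -1},
    {"rz": -0.228, "gripper": -1},
    {"tx": -0.074, "ty": -0.0567, "tz": 0.0285, "gripper": -1},
    {"tx": -0.074, "ty": -0.0567, "tz": 0.0285, "gripper": -1},
    {"tx": -0.074, "ty": -0.0567, "tz": 0.0285, "gripper": -1},
    {"tx": -0.074, "ty": -0.0567, "tz": 0.0285, "gripper": -1},
    {"tx": -0.074, "ty": -0.0567, "tz": 0.0285, "gripper": -1},
    {"tx": -0.074, "ty": -0.0567, "tz": 0.0285, "gripper": -1},
    {"tx": -0.074, "ty": -0.0567, "tz": 0.0285, "gripper": -1},
    {"tx": -0.074, "ty": -0.0567, "tz": 0.0285, "gripper": -1},
    {"gripper": -1},
    {"gripper": -1},
  ],
)

```text
invalid input at $.motion[0]: expected keys tx, ty, tz, rx, ry, rz, gripper
```

Request:
send_rows(
  motion=[
    {"tx": 0, "ty": 0, "tz": 0, "rx": 0, "ry": 0, "rz": -0.228, "gripper": -1},
    {"tx": 0, "ty": 0, "tz": 0, "rx": 0, "ry": 0, "rz": -0.228, "gripper": -1},
    {"tx": -0.074, "ty": -0.0567, "tz": 0.0285, "rx": 0, "ry": 0, "rz": 0, "gripper": -1},
    {"tx": -0.074, "ty": -0.0567, "tz": 0.0285, "rx": 0, "ry": 0, "rz": 0, "gripper": -1},
    {"tx": -0.074, "ty": -0.0567, "tz": 0.0285, "rx": 0, "ry": 0, "rz": 0, "gripper": -1},
    {"tx": -0.074, "ty": -0.0567, "tz": 0.0285, "rx": 0, "ry": 0, "rz": 0, "gripper": -1},
    {"tx": -0.074, "ty": -0.0567, "tz": 0.0285, "rx": 0, "ry": 0, "rz": 0, "gripper": -1},
    {"tx": -0.074, "ty": -0.0567, "tz": 0.0285, "rx": 0, "ry": 0, "rz": 0, "gripper": -1},
    {"tx": -0.074, "ty": -0.0567, "tz": 0.0285, "rx": 0, "ry": 0, "rz": 0, "gripper": -1},
    {"tx": -0.074, "ty": -0.0567, "tz": 0.0285, "rx": 0, "ry": 0, "rz": 0, "gripper": -1},
    {"tx": 0, "ty": 0, "tz": 0, "rx": 0, "ry": 0, "rz": 0, "gripper": -1},
    {"tx": 0, "ty": 0, "tz": 0, "rx": 0, "ry": 0, "rz": 0, "gripper": -1},
  ],
)

```text
time_s: 1.8
ee_pos: [431.8, 332.1, 100.0]
ee_rot: [180.0, -0.0, 180.0]
force: [-0.4, 0.2, -0.1]
gripper_width: 91.5
gripper_force: 0.0
```

Request:
send_rows(
  motion=[
    {"tx": 0, "ty": 0, "tz": 0.08, "rx": 0, "ry": 0, "rz": 0, "gripper": -1},
    {"tx": 0, "ty": 0, "tz": 0.07, "rx": 0, "ry": 0, "rz": 0, "gripper": -1},
    {"tx": 0, "ty": 0, "tz": 0.032, "rx": 0, "ry": 0, "rz": 0, "gripper": -1},
    {"tx": 0, "ty": 0, "tz": 0, "rx": 0, "ry": 0, "rz": 0, "gripper": 1},
    {"tx": 0, "ty": 0, "tz": 0, "rx": 0, "ry": 0, "rz": 0, "gripper": 1},
    {"tx": 0, "ty": 0, "tz": 0, "rx": 0, "ry": 0, "rz": 0, "gripper": 1},
    {"tx": 0, "ty": 0, "tz": 0, "rx": 0, "ry": 0, "rz": 0, "gripper": 1},
    {"tx": 0, "ty": 0, "tz": 0, "rx": 0, "ry": 0, "rz": 0, "gripper": 1},
    {"tx": 0, "ty": 0, "tz": 0, "rx": 0, "ry": 0, "rz": 0, "gripper": 1},
  ],
  grip_force=6,
)

```text
time_s: 2.92
ee_pos: [432.5, 332.3, 9.7]
ee_rot: [179.9, 0.1, 180.0]
force: [-0.5, 0.1, 6.1]
gripper_width: 52.2
gripper_force: 6.0
```

Request:
send_rows(
  motion=[
    {"tx": 0, "ty": 0, "tz": -0.002, "rx": 0, "ry": 0, "rz": 0, "gripper": -1},
    {"tx": 0, "ty": 0, "tz": 0, "rx": 0, "ry": 0, "rz": 0, "gripper": -1},
    {"tx": 0, "ty": 0, "tz": 0, "rx": 0, "ry": 0, "rz": 0, "gripper": -1},
    {"tx": 0, "ty": 0, "tz": 0, "rx": 0, "ry": 0, "rz": 0.3333, "gripper": -1},
    {"tx": 0, "ty": 0, "tz": 0, "rx": 0, "ry": 0, "rz": 0.3333, "gripper": -1},
    {"tx": 0, "ty": 0, "tz": 0, "rx": 0, "ry": 0, "rz": 0.3333, "gripper": -1},
    {"tx": 0, "ty": 0, "tz": 0, "rx": 0, "ry": 0, "rz": 0.3333, "gripper": -1},
    {"tx": 0, "ty": 0, "tz": 0, "rx": 0, "ry": 0, "rz": 0.3333, "gripper": -1},
    {"tx": 0, "ty": 0, "tz": 0, "rx": 0, "ry": 0, "rz": 0.3333, "gripper": -1},
    {"tx": 0, "ty": 0, "tz": 0, "rx": 0, "ry": 0, "rz": 0.3333, "gripper": -1},
    {"tx": 0, "ty": 0, "tz": 0, "rx": 0, "ry": 0, "rz": 0.3333, "gripper": -1},
    {"tx": 0, "ty": 0, "tz": 0, "rx": 0, "ry": 0, "rz": 0.3333, "gripper": -1},
  ],
)

```text
time_s: 4.42
ee_pos: [431.9, 331.8, 9.7]
ee_rot: [-180.0, 0.0, 89.7]
force: [1.3, -0.7, -0.9]
gripper_width: 90.8
gripper_force: 0.0
```

Request:
send_rows(
  motion=[
    {"tx": 0, "ty": 0, "tz": 0, "rx": 0, "ry": 0, "rz": 0, "gripper": 1},
    {"tx": 0, "ty": 0, "tz": 0, "rx": 0, "ry": 0, "rz": 0, "gripper": 1},
    {"tx": 0, "ty": 0, "tz": 0, "rx": 0, "ry": 0, "rz": 0, "gripper": 1},
    {"tx": 0, "ty": 0, "tz": 0, "rx": 0, "ry": 0, "rz": 0, "gripper": 1},
    {"tx": 0, "ty": 0, "tz": 0, "rx": 0, "ry": 0, "rz": 0, "gripper": 1},
    {"tx": 0, "ty": 0, "tz": 0, "rx": 0, "ry": 0, "rz": 0, "gripper": 1},
  ],
  grip_force=12,
)

```text
time_s: 5.18
ee_pos: [431.9, 331.9, 9.9]
ee_rot: [-180.0, 0.0, 90.0]
force: [-1.2, 0.1, -0.0]
gripper_width: 50.4
gripper_force: 12.0
```

Request:
send_rows(
  motion=[
    {"tx": 0, "ty": 0, "tz": -0.08, "rx": 0, "ry": 0, "rz": 0, "gripper": 1},
    {"tx": 0, "ty": 0, "tz": -0.1, "rx": 0, "ry": 0, "rz": 0, "gripper": 1},
    {"tx": 0, "ty": 0, "tz": -0.1, "rx": 0, "ry": 0, "rz": 0, "gripper": 1},
    {"tx": -0.0866, "ty": 0.0348, "tz": -0.06, "rx": 0, "ry": 0, "rz": 0, "gripper": 1},
    {"tx": -0.0866, "ty": 0.0348, "tz": -0.02, "rx": 0, "ry": 0, "rz": 0, "gripper": 1},
    {"tx": -0.0866, "ty": 0.0348, "tz": 0, "rx": 0, "ry": 0, "rz": 0, "gripper": 1},
    {"tx": -0.0866, "ty": 0.0348, "tz": 0, "rx": 0, "ry": 0, "rz": 0, "gripper": 1},
    {"tx": -0.0866, "ty": 0.0348, "tz": 0, "rx": 0, "ry": 0, "rz": 0, "gripper": 1},
    {"tx": -0.0866, "ty": 0.0348, "tz": 0, "rx": 0, "ry": 0, "rz": 0, "gripper": 1},
    {"tx": -0.0866, "ty": 0.0348, "tz": 0, "rx": 0, "ry": 0, "rz": 0, "gripper": 1},
    {"tx": -0.0866, "ty": 0.0348, "tz": 0, "rx": 0, "ry": 0, "rz": 0, "gripper": 1},
    {"tx": 0, "ty": 0, "tz": 0, "rx": 0, "ry": 0, "rz": 0, "gripper": 1},
  ],
)

```text
time_s: 6.68
ee_pos: [572.0, -17.2, 189.3]
ee_rot: [-180.0, 0.0, 89.8]
force: [-0.4, 0.7, -1.7]
gripper_width: 50.3
gripper_force: 12.0
```

Run:
```python
from h import *
t,ct=grab("top"); s,cs=grab("side"); st=env.state(); p=st["ee_pos"]; print(p,st["gripper_width"],st["force"])
c=[];
for im,k in((t,ct),(s,cs)):
    u,v=proj(k,[p[0],p[1],165]).astype(int); c.append(cv2.resize(im[v-50:v+50,u-40:u+40],(390,490),interpolation=cv2.INTER_CUBIC)); print(u,v)
save("m3.png",np.hstack(c))
```

```text
[570.78621187 -14.47929303 189.43197477] 50.46697570356841 [-0.41089266  0.47366494 -1.82861614]
327 177
346 203
```

View pics/m3.png

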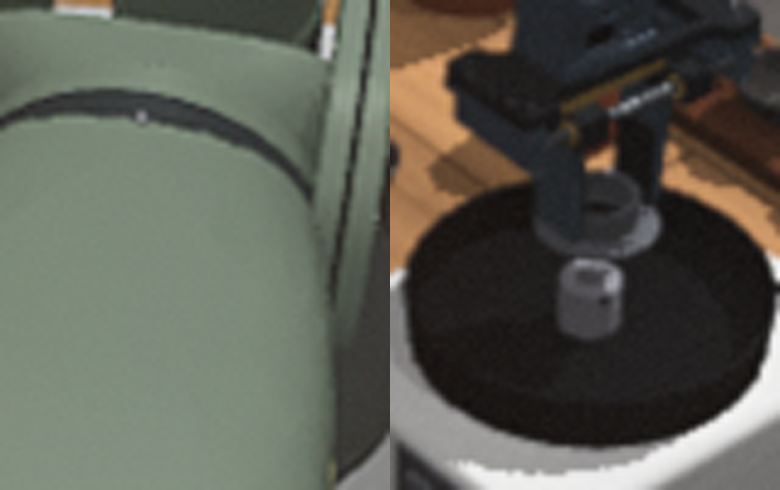

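The collar is held level right above the boss, at side-crop (590,215) over (590,295). I'll lower it while watching the force.

Request:
send_rows(
  motion=[
    {"tx": 0, "ty": 0, "tz": 0.05, "rx": 0, "ry": 0, "rz": 0, "gripper": 1},
    {"tx": 0, "ty": 0, "tz": 0.018, "rx": 0, "ry": 0, "rz": 0, "gripper": 1},
    {"tx": 0, "ty": 0, "tz": 0.006, "rx": 0, "ry": 0, "rz": 0, "gripper": 1},
    {"tx": 0, "ty": 0, "tz": 0.006, "rx": 0, "ry": 0, "rz": 0, "gripper": 1},
    {"tx": 0, "ty": 0, "tz": 0.004, "rx": 0, "ry": 0, "rz": 0, "gripper": 1},
    {"tx": 0, "ty": 0, "tz": 0, "rx": 0, "ry": 0, "rz": 0, "gripper": 1},
  ],
)

```text
time_s: 7.52
ee_pos: [571.2, -14.5, 148.1]
ee_rot: [180.0, -0.0, 90.0]
force: [-0.9, -0.5, -0.4]
gripper_width: 50.8
gripper_force: 12.0
```

Request:
send_rows(
  motion=[
    {"tx": 0, "ty": 0, "tz": 0.018, "rx": 0, "ry": 0, "rz": 0, "gripper": 1},
    {"tx": 0, "ty": 0, "tz": 0.018, "rx": 0, "ry": 0, "rz": 0, "gripper": 1},
    {"tx": 0, "ty": 0, "tz": 0.016, "rx": 0, "ry": 0, "rz": 0, "gripper": 1},
    {"tx": 0, "ty": 0, "tz": 0.004, "rx": 0, "ry": 0, "rz": 0, "gripper": 1},
    {"tx": 0, "ty": 0, "tz": 0.003, "rx": 0, "ry": 0, "rz": 0, "gripper": 1},
    {"tx": 0, "ty": 0, "tz": 0, "rx": 0, "ry": 0, "rz": 0, "gripper": 1},
  ],
)

```text
time_s: 8.28
ee_pos: [571.2, -14.5, 118.3]
ee_rot: [-180.0, -0.0, 90.0]
force: [-0.7, -0.4, -1.1]
gripper_width: 50.3
gripper_force: 12.0
```

Nothing has caught on the way down, and about 0.6 mm remains. I'll touch the floor and release.

Request:
send_rows(
  motion=[
    {"tx": 0, "ty": 0, "tz": 0.0012, "rx": 0, "ry": 0, "rz": 0, "gripper": 1},
    {"tx": 0, "ty": 0, "tz": 0, "rx": 0, "ry": 0, "rz": 0, "gripper": 1},
    {"tx": 0, "ty": 0, "tz": 0, "rx": 0, "ry": 0, "rz": 0, "gripper": -1},
    {"tx": 0, "ty": 0, "tz": 0, "rx": 0, "ry": 0, "rz": 0, "gripper": -1},
    {"tx": 0, "ty": 0, "tz": 0, "rx": 0, "ry": 0, "rz": 0, "gripper": -1},
    {"tx": 0, "ty": 0, "tz": 0, "rx": 0, "ry": 0, "rz": 0, "gripper": -1},
    {"tx": 0, "ty": 0, "tz": -0.08, "rx": 0, "ry": 0, "rz": 0, "gripper": -1},
    {"tx": 0, "ty": 0, "tz": -0.1, "rx": 0, "ry": 0, "rz": 0, "gripper": -1},
  ],
)

```text
time_s: 9.28
ee_pos: [570.6, -14.5, 207.8]
ee_rot: [-179.8, -0.0, 90.0]
force: [0.9, -0.2, 0.2]
gripper_width: 90.9
gripper_force: 0.0
```

Request:
send_rows(
  motion=[
    {"tx": -0.0861, "ty": -0.0387, "tz": 0, "rx": 0, "ry": 0, "rz": 0, "gripper": -1},
    {"tx": -0.0861, "ty": -0.0387, "tz": 0, "rx": 0, "ry": 0, "rz": 0, "gripper": -1},
    {"tx": -0.0861, "ty": -0.0387, "tz": 0, "rx": 0, "ry": 0, "rz": 0, "gripper": -1},
    {"tx": -0.0861, "ty": -0.0387, "tz": 0, "rx": 0, "ry": 0, "rz": 0, "gripper": -1},
    {"tx": -0.0861, "ty": -0.0387, "tz": 0, "rx": 0, "ry": 0, "rz": 0, "gripper": -1},
    {"tx": -0.0861, "ty": -0.0387, "tz": 0, "rx": 0, "ry": 0, "rz": 0, "gripper": -1},
    {"tx": -0.0861, "ty": -0.0387, "tz": 0, "rx": 0, "ry": 0, "rz": 0, "gripper": -1},
    {"tx": -0.0861, "ty": -0.0387, "tz": 0, "rx": 0, "ry": 0, "rz": 0, "gripper": -1},
  ],
)

```text
time_s: 10.28
ee_pos: [415.8, -360.3, 208.0]
ee_rot: [180.0, 0.0, 90.0]
force: [0.2, 0.4, -0.4]
gripper_width: 91.2
gripper_force: 0.0
```

Request:
send_rows(
  motion=[
    {"tx": 0, "ty": 0, "tz": 0, "rx": 0, "ry": 0, "rz": -0.3, "gripper": -1},
    {"tx": 0, "ty": 0, "tz": 0, "rx": 0, "ry": 0, "rz": -0.3, "gripper": -1},
    {"tx": 0, "ty": 0, "tz": 0, "rx": 0, "ry": 0, "rz": -0.3, "gripper": -1},
    {"tx": 0, "ty": 0, "tz": 0, "rx": 0, "ry": 0, "rz": -0.3, "gripper": -1},
    {"tx": 0, "ty": 0, "tz": 0, "rx": 0, "ry": 0, "rz": -0.3, "gripper": -1},
    {"tx": 0, "ty": 0, "tz": 0, "rx": 0, "ry": 0, "rz": -0.3, "gripper": -1},
    {"tx": 0, "ty": 0, "tz": 0, "rx": 0, "ry": 0, "rz": -0.3, "gripper": -1},
    {"tx": 0, "ty": 0, "tz": 0.08, "rx": 0, "ry": 0, "rz": 0, "gripper": -1},
    {"tx": 0, "ty": 0, "tz": 0, "rx": 0, "ry": 0, "rz": 0, "gripper": -1},
  ],
)

```text
time_s: 11.4
ee_pos: [414.9, -357.5, 165.5]
ee_rot: [179.9, -0.4, 153.0]
force: [-0.2, 0.9, 0.7]
gripper_width: 91.3
gripper_force: 0.0
```

Run:
```python
from m import *
t,ct=grab("top"); s,cs=grab("side"); st=env.state(); p=st["ee_pos"]; print(p,st["ee_rot"],st["qpos"].round(1))
c=[]
for im,(u,v) in((t,(328,181)),(s,(347,212)),(s,(388,305)),):
    c.append(cv2.resize(im[v-25:v+25,u-25:u+25],(266,400),interpolation=cv2.INTER_NEAREST))
save("m4.png",np.hstack(c))
```

```text
[ 416.73382773 -359.13091785  168.38454265] [1.79999894e+02 1.81145583e-02 1.53002307e+02] [ -42.   18.   97.    0.   65. -105.]
```

View pics/m4.png

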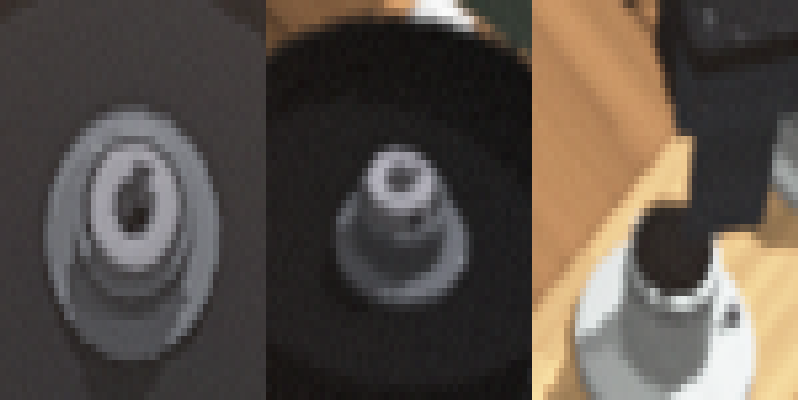

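The collar lies flat around the boss. Now I'll centre and grip the narrow chuck.

Request:
send_rows(
  motion=[
    {"tx": 0, "ty": 0, "tz": 0.09, "rx": 0, "ry": 0, "rz": 0, "gripper": -1},
    {"tx": 0, "ty": 0, "tz": 0.07, "rx": 0, "ry": 0, "rz": 0, "gripper": -1},
    {"tx": 0, "ty": 0, "tz": 0.028, "rx": 0, "ry": 0, "rz": 0, "gripper": -1},
    {"tx": 0, "ty": 0, "tz": 0, "rx": 0, "ry": 0, "rz": 0, "gripper": 1},
    {"tx": 0, "ty": 0, "tz": 0, "rx": 0, "ry": 0, "rz": 0, "gripper": 1},
    {"tx": 0, "ty": 0, "tz": 0, "rx": 0, "ry": 0, "rz": 0, "gripper": 1},
    {"tx": 0, "ty": 0, "tz": 0, "rx": 0, "ry": 0, "rz": 0, "gripper": 1},
    {"tx": 0, "ty": 0, "tz": 0, "rx": 0, "ry": 0, "rz": 0, "gripper": 1},
    {"tx": 0, "ty": 0, "tz": 0, "rx": 0, "ry": 0, "rz": 0, "gripper": 1},
  ],
  grip_force=10,
)

```text
time_s: 12.62
ee_pos: [416.5, -359.3, 74.2]
ee_rot: [-180.0, 0.0, 153.0]
force: [-0.9, -0.7, 2.2]
gripper_width: 43.7
gripper_force: 10.0
```

Request:
send_rows(
  motion=[
    {"tx": 0, "ty": 0, "tz": 0, "rx": 0, "ry": 0, "rz": 0, "gripper": -1},
    {"tx": 0, "ty": 0, "tz": 0, "rx": 0, "ry": 0, "rz": 0, "gripper": -1},
    {"tx": 0, "ty": 0, "tz": 0, "rx": 0, "ry": 0, "rz": 0, "gripper": -1},
    {"tx": 0, "ty": 0, "tz": 0, "rx": 0, "ry": 0, "rz": 0.3333, "gripper": -1},
    {"tx": 0, "ty": 0, "tz": 0, "rx": 0, "ry": 0, "rz": 0.3333, "gripper": -1},
    {"tx": 0, "ty": 0, "tz": 0, "rx": 0, "ry": 0, "rz": 0.3333, "gripper": -1},
    {"tx": 0, "ty": 0, "tz": 0, "rx": 0, "ry": 0, "rz": 0.3333, "gripper": -1},
    {"tx": 0, "ty": 0, "tz": 0, "rx": 0, "ry": 0, "rz": 0.3333, "gripper": -1},
    {"tx": 0, "ty": 0, "tz": 0, "rx": 0, "ry": 0, "rz": 0.3333, "gripper": -1},
    {"tx": 0, "ty": 0, "tz": 0, "rx": 0, "ry": 0, "rz": 0.3333, "gripper": -1},
    {"tx": 0, "ty": 0, "tz": 0, "rx": 0, "ry": 0, "rz": 0.3333, "gripper": -1},
    {"tx": 0, "ty": 0, "tz": 0, "rx": 0, "ry": 0, "rz": 0.3333, "gripper": -1},
  ],
)

```text
time_s: 14.12
ee_pos: [416.5, -358.8, 73.7]
ee_rot: [-180.0, -0.0, 62.7]
force: [-1.0, -0.6, 0.6]
gripper_width: 91.0
gripper_force: 0.0
```

Request:
send_rows(
  motion=[
    {"tx": 0, "ty": 0, "tz": 0, "rx": 0, "ry": 0, "rz": 0, "gripper": 1},
    {"tx": 0, "ty": 0, "tz": 0, "rx": 0, "ry": 0, "rz": 0, "gripper": 1},
    {"tx": 0, "ty": 0, "tz": 0, "rx": 0, "ry": 0, "rz": 0, "gripper": 1},
    {"tx": 0, "ty": 0, "tz": 0, "rx": 0, "ry": 0, "rz": 0, "gripper": 1},
    {"tx": 0, "ty": 0, "tz": 0, "rx": 0, "ry": 0, "rz": 0, "gripper": 1},
    {"tx": 0, "ty": 0, "tz": 0, "rx": 0, "ry": 0, "rz": 0, "gripper": 1},
    {"tx": 0, "ty": 0, "tz": 0, "rx": 0, "ry": 0, "rz": 0, "gripper": 1},
  ],
  grip_force=40,
)

```text
time_s: 15.0
ee_pos: [416.0, -358.6, 73.7]
ee_rot: [-179.9, -0.0, 63.0]
force: [-1.9, 0.4, 1.2]
gripper_width: 43.3
gripper_force: 40.0
```

Request:
send_rows(
  motion=[
    {"tx": 0, "ty": 0, "tz": -0.08, "rx": 0, "ry": 0, "rz": 0, "gripper": 1},
    {"tx": 0, "ty": 0, "tz": -0.1, "rx": 0, "ry": 0, "rz": 0, "gripper": 1},
    {"tx": 0, "ty": 0, "tz": -0.0926, "rx": 0, "ry": 0, "rz": 0, "gripper": 1},
    {"tx": 0.0943, "ty": -0.00465, "tz": 0, "rx": 0, "ry": 0, "rz": 0, "gripper": 1},
    {"tx": 0.0943, "ty": -0.00465, "tz": 0, "rx": 0, "ry": 0, "rz": 0, "gripper": 1},
    {"tx": 0.0943, "ty": -0.00465, "tz": 0, "rx": 0, "ry": 0, "rz": 0, "gripper": 1},
    {"tx": 0.0943, "ty": -0.00465, "tz": 0, "rx": 0, "ry": 0, "rz": 0, "gripper": 1},
    {"tx": 0.0943, "ty": -0.00465, "tz": 0, "rx": 0, "ry": 0, "rz": 0, "gripper": 1},
    {"tx": 0.0943, "ty": -0.00465, "tz": 0, "rx": 0, "ry": 0, "rz": 0, "gripper": 1},
    {"tx": 0.0943, "ty": -0.00465, "tz": 0, "rx": 0, "ry": 0, "rz": 0, "gripper": 1},
    {"tx": 0.0943, "ty": -0.00465, "tz": 0, "rx": 0, "ry": 0, "rz": 0, "gripper": 1},
    {"tx": 0, "ty": 0, "tz": 0, "rx": 0, "ry": 0, "rz": -0.3667, "gripper": 1},
  ],
)

```text
time_s: 16.5
ee_pos: [572.0, -11.1, 208.9]
ee_rot: [-179.9, -0.1, 74.3]
force: [-1.0, -1.1, -4.2]
gripper_width: 43.2
gripper_force: 40.0
```

Run:
```python
from m import *
s,cs=grab("side"); st=env.state(); p=st["ee_pos"]; print(p,st["ee_rot"],st["force"])
u,v=proj(cs,[p[0],p[1],175]).astype(int); print(u,v)
save("m5.png",cv2.resize(s[v-35:v+35,u-45:u+45],(770,600),interpolation=cv2.INTER_CUBIC))
for z in (p[2]-18.7-32,142): print(proj(cs,[p[0],p[1],z]))
b=blob(s,346,210,12,lambda c:c.min(2)>105); print("hub",b[0],b[1])
```

```text
[571.20312498 -12.54682001 208.81256465] [-1.79900379e+02  8.90970560e-03  7.44965761e+01] [-0.8368445  -0.48137107 -4.3922058 ]
346 199
[346.45408636 204.57692886]
[346.24815695 208.90384713]
hub (346.91863918304443, 198.11970126628876) [ 7.74229431 22.58172417]
```

View pics/m5.png

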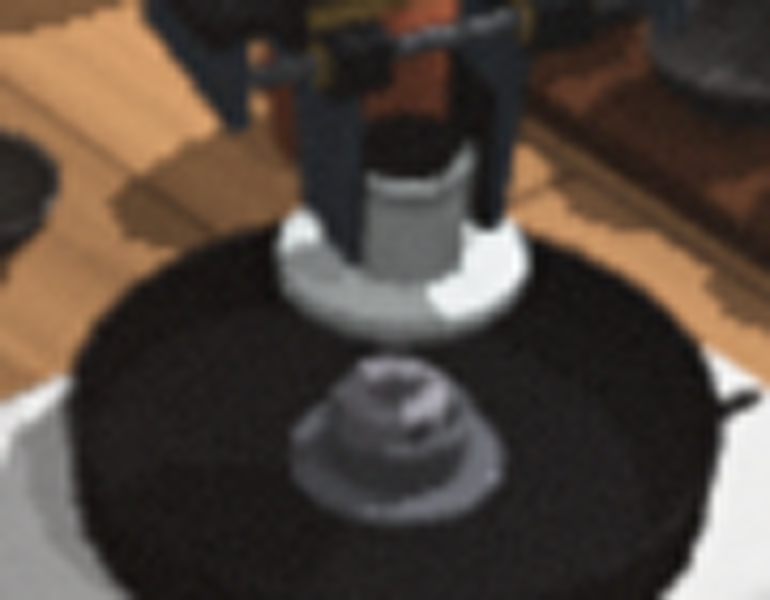

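The chuck hangs straight over the boss, with the flange at about (405,275) and the hub at (395,390). From the stored top picture I'll measure the keyway angle by sampling a circle of 11 mm radius.

Run:
```python
from m import *
print(env.state()["ee_pos"],env.state()["ee_rot"][2])
_,ct=grab("top"); _,cs=grab("side")
A=np.arange(-180,180)
def circ(im,k,c,r,z):
    g=cv2.cvtColor(im,cv2.COLOR_BGR2GRAY).astype(np.float32)
    uv=np.array([proj(k,[c[0]+r*np.cos(a),c[1]+r*np.sin(a),z]) for a in np.radians(A)],np.float32)
    return cv2.remap(g,uv[:,0].copy(),uv[:,1].copy(),cv2.INTER_LINEAR).ravel()
for f,k,ch in(("top0",ct,(570.9,-14.2)),("side0",cs,(571.6,-14.7))):
    im=cv2.imread(f"pics/{f}.png")
    for r in(11,12,13):
        y=circ(im,k,ch,r,142); w=np.clip(np.median(y)-15-y,0,None); w[np.abs(A+15)>50]=0
        print(f,"kw",r,A[y.argmin()],(w*A).sum()/max(w.sum(),1),y[120:210:6].round())
for f,k,cc in(("top0",ct,(416.3,-358.5)),("side0",cs,(416.8,-358.6))):
    im=cv2.imread(f"pics/{f}.png")
    for z in(66,70):
        y=circ(im,k,cc,34,z); w=np.clip(np.median(y)-20-y,0,None); w[np.abs(A+27)>25]=0
        print(f,"pin",z,(w*A).sum()/max(w.sum(),1),y[130:180:4].round())
```

```text
[571.20312498 -12.54682001 208.81256465] 74.49657609139153
top0 kw 11 -21 -13.928168828345576 [155. 157. 152. 144. 125.  97.  70.  69.  79.  85.  90. 110. 134. 147.
 154.]
top0 kw 12 -20 -14.858630004332204 [159. 161. 162. 150. 129. 102.  91.  92.  99. 101. 107. 122. 145. 153.
 159.]
top0 kw 13 -24 -15.363910158799216 [160. 161. 163. 157. 136. 123. 116. 121. 119. 119. 125. 137. 152. 157.
 161.]
side0 kw 11 -5 0.08889533325161615 [152. 150. 147. 144. 138. 133. 124. 114. 101.  93.  96. 101. 108. 114.
 120.]
side0 kw 12 -3 -0.3606745605068756 [157. 157. 154. 151. 147. 141. 133. 123. 111. 100. 101. 107. 114. 121.
 129.]
side0 kw 13 2 0.2003793422742615 [160. 162. 158. 155. 152. 148. 141. 131. 119. 111. 109. 112. 119. 129.
 132.]
top0 pin 66 -44.025769408416366 [ 91. 105. 113. 145. 192. 184. 170. 149. 176. 199. 203. 203. 203.]
top0 pin 70 -25.06050844088638 [165. 179. 177. 193. 203. 186. 164. 146. 161. 194. 203. 203. 203.]
side0 pin 66 -27.446920491449596 [233. 234. 230. 216. 151. 106.  93. 137. 190. 224. 227. 215. 191.]
side0 pin 70 -32.57874892887747 [234. 225. 197. 137. 106. 117. 152. 198. 224. 234. 228. 220. 212.]
```

Request:
send_rows(
  motion=[
    {"tx": 0, "ty": 0, "tz": 0.03, "rx": 0, "ry": 0, "rz": 0, "gripper": 1},
    {"tx": 0, "ty": 0, "tz": 0, "rx": 0, "ry": 0, "rz": 0, "gripper": 1},
  ],
)

```text
time_s: 16.9
ee_pos: [569.5, -14.9, 193.1]
ee_rot: [-179.8, 0.1, 73.6]
force: [-1.5, -0.0, -3.8]
gripper_width: 43.1
gripper_force: 40.0
```

Request:
send_rows(
  motion=[
    {"tx": 0, "ty": 0, "tz": 0, "rx": 0, "ry": 0, "rz": 0, "gripper": 1},
    {"tx": 0, "ty": 0, "tz": 0, "rx": 0, "ry": 0, "rz": 0, "gripper": 1},
    {"tx": 0, "ty": 0, "tz": 0, "rx": 0, "ry": 0, "rz": 0, "gripper": 1},
  ],
)

```text
time_s: 17.27
ee_pos: [571.2, -14.5, 195.4]
ee_rot: [180.0, -0.0, 73.7]
force: [-1.1, -0.8, -3.6]
gripper_width: 43.0
gripper_force: 40.0
```

Request:
send_rows(
  motion=[
    {"tx": 0, "ty": 0, "tz": 0.006, "rx": 0, "ry": 0, "rz": 0, "gripper": 1},
    {"tx": 0, "ty": 0, "tz": 0.003, "rx": 0, "ry": 0, "rz": 0, "gripper": 1},
    {"tx": 0, "ty": 0, "tz": 0, "rx": 0, "ry": 0, "rz": 0, "gripper": 1},
  ],
)

```text
time_s: 17.65
ee_pos: [570.9, -14.3, 190.4]
ee_rot: [-180.0, 0.0, 73.8]
force: [0.8, -0.5, -4.8]
gripper_width: 43.6
gripper_force: 40.0
```

Request:
send_rows(
  motion=[
    {"tx": 0, "ty": 0, "tz": 0.004, "rx": 0, "ry": 0, "rz": 0, "gripper": 1},
    {"tx": 0, "ty": 0, "tz": 0.004, "rx": 0, "ry": 0, "rz": 0, "gripper": 1},
    {"tx": 0, "ty": 0, "tz": 0, "rx": 0, "ry": 0, "rz": 0, "gripper": 1},
  ],
)

```text
time_s: 18.02
ee_pos: [570.6, -14.4, 186.2]
ee_rot: [-179.9, 0.0, 73.8]
force: [-2.0, -0.3, -3.2]
gripper_width: 43.4
gripper_force: 40.0
```

Request:
send_rows(
  motion=[
    {"tx": 0, "ty": 0, "tz": 0.006, "rx": 0, "ry": 0, "rz": 0, "gripper": 1},
    {"tx": 0, "ty": 0, "tz": 0.004, "rx": 0, "ry": 0, "rz": 0, "gripper": 1},
    {"tx": 0, "ty": 0, "tz": 0.003, "rx": 0, "ry": 0, "rz": 0, "gripper": 1},
    {"tx": 0, "ty": 0, "tz": 0, "rx": 0, "ry": 0, "rz": 0, "gripper": 1},
  ],
)

```text
time_s: 18.52
ee_pos: [570.5, -14.4, 179.8]
ee_rot: [-179.9, 0.0, 73.8]
force: [-2.0, -1.2, -3.4]
gripper_width: 43.3
gripper_force: 40.0
```

Request:
send_rows(
  motion=[
    {"tx": 0, "ty": 0, "tz": 0.003, "rx": 0, "ry": 0, "rz": 0, "gripper": 1},
    {"tx": 0, "ty": 0, "tz": 0.002, "rx": 0, "ry": 0, "rz": 0, "gripper": 1},
    {"tx": 0, "ty": 0, "tz": 0, "rx": 0, "ry": 0, "rz": 0, "gripper": 1},
  ],
)

```text
time_s: 18.9
ee_pos: [570.6, -14.3, 177.5]
ee_rot: [-179.9, 0.0, 73.8]
force: [-4.6, -0.7, -1.8]
gripper_width: 43.5
gripper_force: 40.0
```

```bash
python3 -c "
from h import *
s=env.state();print(s['ee_pos'],s['ee_rot'],s['force'],s['torque'])"
```

```text
[570.55317214 -14.31831213 177.51431915] [-1.79935589e+02  1.14012285e-02  7.37592521e+01] [-4.62267978 -0.74248391 -1.77707148] [-0.22699565  1.2033042  -0.02298522]
```

Request:
send_rows(
  motion=[
    {"tx": -0.0003, "ty": -0.0014, "tz": 0, "rx": 0, "ry": 0, "rz": 0, "gripper": 1},
    {"tx": 0, "ty": 0, "tz": 0.004, "rx": 0, "ry": 0, "rz": 0, "gripper": 1},
    {"tx": 0, "ty": 0, "tz": 0, "rx": 0, "ry": 0, "rz": 0, "gripper": 1},
  ],
)

```text
time_s: 19.27
ee_pos: [570.5, -14.3, 175.4]
ee_rot: [180.0, -0.0, 73.8]
force: [-4.0, -1.3, -3.0]
gripper_width: 43.5
gripper_force: 40.0
```

```bash
python3 -c "
from h import *
s=env.state();print(s['ee_pos'],s['ee_rot'],s['force'],s['torque'])"
```

```text
[570.45670898 -14.34067587 175.44149231] [ 1.79988908e+02 -4.13902128e-03  7.37584649e+01] [-4.03659356 -1.33541444 -2.95426393] [-0.28429916  0.84221784  0.00494707]
```

The key is about 5 mm into the slot without resistance or twist. I'll keep going.

Request:
send_rows(
  motion=[
    {"tx": -0.0003, "ty": -0.001, "tz": 0.006, "rx": 0, "ry": 0, "rz": 0, "gripper": 1},
    {"tx": 0, "ty": 0, "tz": 0.006, "rx": 0, "ry": 0, "rz": 0, "gripper": 1},
    {"tx": 0, "ty": 0, "tz": 0.006, "rx": 0, "ry": 0, "rz": 0, "gripper": 1},
    {"tx": 0, "ty": 0, "tz": 0, "rx": 0, "ry": 0, "rz": 0, "gripper": 1},
    {"tx": 0, "ty": 0, "tz": 0, "rx": 0, "ry": 0, "rz": 0, "gripper": 1},
  ],
)

```text
time_s: 19.9
ee_pos: [570.1, -14.2, 166.3]
ee_rot: [180.0, -0.0, 73.8]
force: [-1.7, -1.2, -5.1]
gripper_width: 43.5
gripper_force: 40.0
```

```bash
python3 -c "
from h import *
s=env.state();print(s['ee_pos'],s['ee_rot'],s['force'],s['torque'])"
```

```text
[570.09665777 -14.21403105 166.31529426] [ 1.79985797e+02 -1.74150477e-02  7.37553665e+01] [-1.70577655 -1.21399607 -5.06599181] [-0.27813902  0.36349559  0.04004505]
```

Request:
send_rows(
  motion=[
    {"tx": 0, "ty": 0, "tz": 0.006, "rx": 0, "ry": 0, "rz": 0, "gripper": 1},
    {"tx": 0, "ty": 0, "tz": 0.003, "rx": 0, "ry": 0, "rz": 0, "gripper": 1},
    {"tx": 0, "ty": 0, "tz": 0, "rx": 0, "ry": 0, "rz": 0, "gripper": 1},
  ],
)

```text
time_s: 20.27
ee_pos: [570.0, -14.2, 162.0]
ee_rot: [180.0, -0.0, 73.8]
force: [-0.6, -0.5, -3.4]
gripper_width: 43.5
gripper_force: 40.0
```

Request:
send_rows(
  motion=[
    {"tx": 0, "ty": 0, "tz": 0.002, "rx": 0, "ry": 0, "rz": 0, "gripper": 1},
    {"tx": 0, "ty": 0, "tz": 0.001, "rx": 0, "ry": 0, "rz": 0, "gripper": 1},
    {"tx": 0, "ty": 0, "tz": 0, "rx": 0, "ry": 0, "rz": 0, "gripper": 1},
  ],
)

```text
time_s: 20.65
ee_pos: [570.0, -14.2, 160.8]
ee_rot: [180.0, -0.0, 73.8]
force: [-1.1, -0.6, -2.6]
gripper_width: 43.1
gripper_force: 40.0
```

Request:
send_rows(
  motion=[
    {"tx": 0, "ty": 0, "tz": 0.001, "rx": 0, "ry": 0, "rz": 0, "gripper": 1},
    {"tx": 0, "ty": 0, "tz": 0, "rx": 0, "ry": 0, "rz": 0, "gripper": 1},
  ],
)

```text
time_s: 20.9
ee_pos: [570.1, -14.3, 160.8]
ee_rot: [180.0, -0.0, 73.8]
force: [-2.7, -0.3, 1.5]
gripper_width: 43.5
gripper_force: 40.0
```

Request:
send_rows(
  motion=[
    {"tx": 0, "ty": 0, "tz": 0.001, "rx": 0, "ry": 0, "rz": 0, "gripper": 1},
    {"tx": 0, "ty": 0, "tz": 0, "rx": 0, "ry": 0, "rz": 0, "gripper": 1},
  ],
)

```text
time_s: 21.15
ee_pos: [570.0, -14.2, 160.7]
ee_rot: [179.9, -0.0, 73.8]
force: [-2.8, 0.3, 5.9]
gripper_width: 43.4
gripper_force: 40.0
```

Request:
send_rows(
  motion=[
    {"tx": 0, "ty": 0, "tz": 0.0014, "rx": 0, "ry": 0, "rz": 0, "gripper": 1},
    {"tx": 0, "ty": 0, "tz": 0, "rx": 0, "ry": 0, "rz": 0, "gripper": 1},
    {"tx": 0, "ty": 0, "tz": 0, "rx": 0, "ry": 0, "rz": 0, "gripper": 1},
    {"tx": 0, "ty": 0, "tz": 0, "rx": 0, "ry": 0, "rz": 0, "gripper": 1},
    {"tx": 0, "ty": 0, "tz": 0, "rx": 0, "ry": 0, "rz": 0, "gripper": 1},
  ],
)

```text
time_s: 21.78
ee_pos: [570.0, -14.2, 160.7]
ee_rot: [179.9, -0.0, 73.8]
force: [-3.7, -0.7, 9.2]
gripper_width: 43.3
gripper_force: 40.0
```

Run:
```python
from h import *
s,cs=grab("side"); st=env.state(); print(st['ee_pos'],st['force'],st['torque'])
u,v=346,205
save("m6.png",cv2.resize(s[v-60:v+60,u-80:u+80],(800,600),interpolation=cv2.INTER_CUBIC))
```

```text
[570.05387313 -14.24513363 160.72049396] [-3.54626551  0.21049548  9.06414664] [-0.05915815  0.96773539  0.04431321]
```

View pics/m6.png

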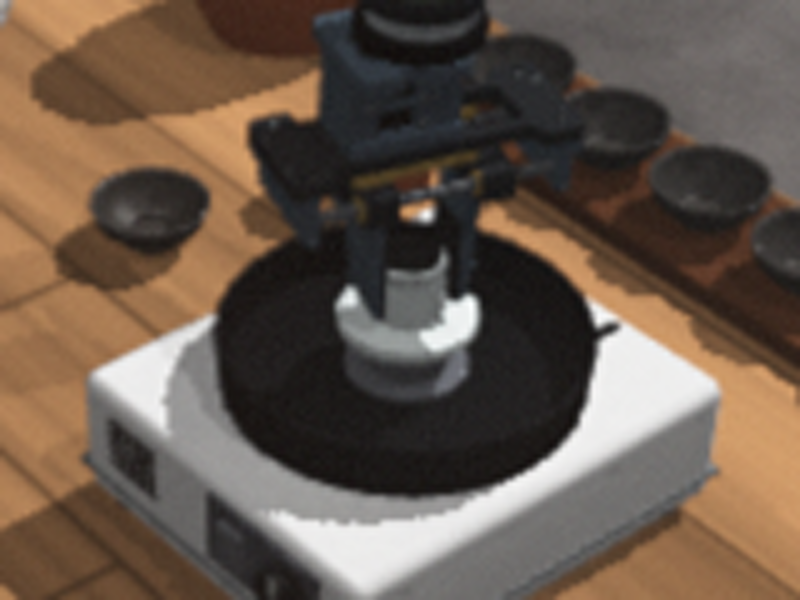

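The chuck is seated: the flange at (408,325) sits on the boss above the flat collar at (408,370). I'll increase the press slightly.

Request:
send_rows(
  motion=[
    {"tx": 0, "ty": 0, "tz": 0.0014, "rx": 0, "ry": 0, "rz": 0, "gripper": 1},
    {"tx": 0, "ty": 0, "tz": 0, "rx": 0, "ry": 0, "rz": 0, "gripper": 1},
    {"tx": 0, "ty": 0, "tz": 0, "rx": 0, "ry": 0, "rz": 0, "gripper": 1},
    {"tx": 0, "ty": 0, "tz": 0, "rx": 0, "ry": 0, "rz": 0, "gripper": 1},
    {"tx": 0, "ty": 0, "tz": 0, "rx": 0, "ry": 0, "rz": 0, "gripper": 1},
  ],
)

```text
time_s: 22.45
ee_pos: [570.1, -14.2, 160.7]
ee_rot: [179.9, -0.0, 73.8]
force: [-4.6, -0.5, 12.5]
gripper_width: 43.0
gripper_force: 40.0
```

```bash
python3 -c "
from workcell import env
print(env.job_done())"
```

```text
the job is handed in; nothing more can be done
None
```

The collar lies flat on the pan floor around the boss, and the narrow chuck is keyed, fully home and still gripped, pressed down at about 12.5 N by the wrist reading (roughly 16 N on the boss with its own weight); the job was handed in at about 22.5 s.

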